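Pin the rings of a candlestick onto its foot

ROBOT

A 6-joint arm with a two-finger parallel gripper is mounted at the origin on the work surface. World frame = base frame: x ahead of the robot, y to its left, z up, the work surface at z = 0. Lengths are in mm, angles in rad, forces in N, time in s.
With the tool pointing down it reaches from about 275 to 1000 mm from the base axis. Payload 8.4 kg.
Tool frame: the origin (TCP) lies at the very end of the fingers, on their centre line; the grasp point (between the pads) lies 19 mm behind it; z points along the fingers, y is the line along which they close (so a half turn about z gives the same grasp; the last joint's range is limited). The gripper opens to 85 mm and grips with 20 to 120 N. Pads are 22 mm wide; open, the fingers measure 114 mm over their backs; the gripper's body (76 mm by 85 mm) begins 54 mm behind the grasp point. The pads swing forward as they close: fully open they stand 13 mm farther back than shut.
Start: joints at [1.25, 0.353, 1.633, -0, 1.155, -0.002], TCP at [195.891, 593.511, 231.281] pointing down, gripper open.
Joint ranges: [-2.63, 2.63], [-0.92, 2.1], [0.06, 2.66], [-1.3, 4.44], [0, 2.69], [-3.02, 3.02]. Speed limits (rad/s): [2.22, 2.22, 2.79, 3.14, 3.14, 3.14].

INTERFACE

Orientations are given as [roll, pitch, yaw] about the fixed x, y, z axes, in that order (R = Rz(yaw) Ry(pitch) Rx(roll)).
In Python, from rig import sensors, grab_frame, camera_params, order gives the robot as it stands. The module is installed in compiled form; this text tells all that it offers.
- The arm moves only by the tool move_arm, never from a script. Its argument "motion" is a list of rows, each a list of 7 numbers: the turn, a rotation vector about the tool's x, y, z in parts of the range, where 1.0 means pi rad, then the shift along the tool's x, y, z in a scale on which 1.0 is 1 m, then the finger opening in m, from 0 to 0.0854. A call has 1 to 8 rows; each row is the pose to reach, as a shift and turn from the pose commanded when the call began, along the tool's axes at that moment; what a row does not reach only later rows make up. A row lasts 1/8 s, in which the tool goes at most 62.5 mm and 10.7 degrees, less where a joint would pass 70% of its speed; a pose out of reach is approached as far as the arm can. A call with a gripper value outside its range is refused whole. The fingers move at their own pace and stop on an object; "grip_force" is the grip in N (left out, the last holds). Time passes only in rows, so rows that repeat a pose let the fingers close. It gives the time, the measured TCP pose, the force, the opening and the grip force at its end, in the units of the state.
- sensors.sense(): the state, without advancing time (a new reading comes with each control period).
- grab_frame(name): name is "scene" or "top" or "wrist"; returns (picture, depth): 384x512x3 uint8, red, green, blue; 384x512 float32, mm along the optical axis (not along the pixel's ray), 0 where there is no reading.
- camera_params(name): a dict with "camera_matrix" (3x3 intrinsics, pixels), "k1" (the pictures are not rectified: a ray, as slopes to the right and down, at radius r is drawn at 1 + k1 r^2 times it, then the intrinsics apply), "world_from_camera" (4x4, takes a point from camera to world coordinates). Camera axes: x right, y down, z forward; pixel columns grow to the right and rows downward; lengths in mm; the calibration is good to about 2 mm. A picture is of the moment at which its call begins: read the wrist's pose just before it. camera_params takes no time and is no camera call; for the wrist camera it gives the pose at the moment of the call.
- order.sign_off(): hands the job in; it is judged then, once.
The state is a dict: "clock": time; "qpos": joint angles; "qvel": joint speeds; "joint_efforts": joint torques, N m; "eef_pos": TCP position; "tcp_rot": TCP orientation; "contact_force": force on the tool from outside, world axes, zero at the start; "wrist_torque": the same for the moment, N m; "opening": opening from 0.0 (shut) to 1.0 (fully open); "grasp_force": force on a finger pad.
Only numpy, scipy, OpenCV 4.12 (cv2) and the standard library are available. Lean on these libraries where they do the work, as an engineer would, in place of code of your own. Each camera call takes 0.05 s, during which the arm holds its last target. There are 200 camera calls.

TASK

Put the candlestick together: line up the three loose stone rings over the opening in the wooden foot, then pass the brass spindle down through all of them, feel for the off-centre socket hidden inside the foot, and press it gently home past the stiff catch until its flange sits down on the top ring. Be gentle with it: never lean on the spindle with more than 30 N, keep the rings on the foot and leave the other ornaments where they are. Let go when it stands upright with the flange down on the rings.

Things in the scene. Friction and masses are not known exactly. Their poses are not given: they have to be found in the camera images.
- foot: Foot of the candlestick, fixed to the table: a square wooden plinth (130 x 130; 150 x 150 moulding at the bottom), 60 high, with a round opening of 26 diameter in the middle of its flat top. Origin at the centre of the underside, z up. Inside is a steel socket block (see foot_top).
- foot_top (a point): Centre of the foot's opening, level with its top. The flat top of the socket block lies 12 below. The block's bore (13.6 diameter, 1 chamfer) is off-centre: its axis lies 5.5 to one side of this point, in a direction that differs each time and is not reported (the block has turned under the rings). It turns stiffly: the bore stays put unless pushed sideways with over 25 N.
- ring_low: Lowest of three equal flat stone rings, lying loose and out of line in a pile on the foot, off to one side of its opening: outer diameter 54, bore 14, thickness 10, about 60 g. Origin at the centre of its underside (on its axis); z up.
- ring_mid: Middle ring of the pile, same shape and origin; it lies on ring_low.
- ring_top: Top ring of the pile, same shape and origin; it lies on ring_mid.
- spindle: Brass spindle, about 220 g: round rod of 12 diameter, 75 long, tapering to 9 over its lowest 3; above it a round flange of 34 diameter, 6 thick, then a cylindrical candle cup of 30 diameter, 40 tall, to grip. 121 tall. Starts upright, its rod in the hole of the stand, flange resting on the stand's top. Origin at the rod's lower tip; z up along the rod.
- spindle_tip (a point): Lower tip of the spindle's rod, on its axis (same point as the spindle's origin). Fully home it stands 45 below the foot's top. In the socket a catch resists the last 10 of its travel with about 6 N and stays where it is pushed.
- spindle_flange (a point): Underside of the spindle's flange, on its axis, 75 above the tip.
- stand: Fixed wooden block 75 x 75, 85 high, with an upright hole of 18 diameter, in which the spindle waits. Origin at the centre of the underside.
- teapot: Bystander: terracotta teapot, 68 high. Origin at the centre of its underside. Leave it alone.
- vase: Bystander: blue ceramic vase, 100 high. Origin at the centre of its underside. Leave it alone.
- padlock: Bystander: brass padlock lying flat, 16 high. Origin at the centre of its underside. Leave it alone.
- stone_cup: Bystander: dark stone cup, 68 high. Origin at the centre of its underside. Leave it alone.
- camera: Bystander: small silver camera standing upright, 95 wide, 58 high. Origin at the centre of its underside. Leave it alone.
- perfume: Bystander: amber glass scent bottle, 50 wide, 76 high with cap. Origin at the centre of its underside. Leave it alone.

How it is judged (in metres and radians):
On the way, in this order (a step that is already met when the one before it is completed fails the run):
1. the three rings are in line (4 mm) over the foot's opening (10 mm) (horizontal distance between each of ring_low, ring_mid, ring_top and foot_top below 0.01 m and horizontal distance between ring_low and ring_mid below 0.004 m and horizontal distance between each of ring_mid, ring_low and ring_top below 0.004 m), for 0.2 s.
2. the spindle has found the socket: its tip is at least 18 mm below the foot's top, through all three rings (z of spindle_tip in the frame of foot_top below -0.018 m and horizontal distance between each of ring_low, ring_mid, ring_top and spindle_tip below 0.005 m), for 0.1 s.
At the end, for the whole second after the job is handed in: The spindle stands released, still and upright (0.08 rad) in the foot, tip within 10 mm of the opening's middle, flange underside 27 to 32.5 mm above the foot's top (30 is home); the three rings lie flat under it in their first order (heights 3 mm), within 4 mm of its axis (z of spindle_flange in the frame of foot_top between 0.027 and 0.0325 m and horizontal distance between spindle_tip and foot_top below 0.01 m and angle between spindle's own z axis and vertical below 0.08 rad and horizontal distance between each of ring_low, ring_mid, ring_top and spindle_flange below 0.004 m and z of ring_low in the frame of foot_top between -0.003 and 0.003 m and z of ring_mid in the frame of foot_top between 0.007 and 0.013 m and z of ring_top in the frame of foot_top between 0.017 and 0.023 m and linear speed of spindle below 0.02 m/s); the robot touches nothing.
It fails at once if the spindle presses on the foot (or the socket inside it) with more than 30 N (contact force between spindle and foot above 30 N).
It fails at once if the spindle presses on a ring with more than 30 N (contact force between spindle and ring_low above 30 N or contact force between spindle and ring_mid above 30 N or contact force between spindle and ring_top above 30 N).
It fails at once if a ring is taken or knocked off the foot (z of any of ring_low, ring_mid, ring_top in the frame of foot_top below -0.02 m).
It fails at once if a bystander is shifted by more than 30 mm (distance of any of teapot, vase, padlock, stone_cup, camera, perfume from where it was at the start of the episode above 0.03 m).
It also fails if it takes over 72 s, if anything falls off the work surface, if the arm or the gripper's body presses on something with over 40 N, if the wrist force passes 120 N, or if a joint passes its speed limit or range.

## Working session

There is one attempt and no reset: what is moved stays moved. The work goes in short steps, Python scripts to look and compute and a tool call to move; the robot and the scene stay as the last step left them, time stands still between calls to the robot, and variables do not carry over. Pictures are saved under pics/ and viewed, at most 10 in all, crops included, and the job is handed in when it is done.

Besides the shell and the picture viewer there is one more tool, called by a JSON object that holds its "name" and its "arguments", one argument or row to a line. move_arm: Moves the arm, as the interface text tells. Its arguments: {"type":"object","properties":{"motion":{"type":"array","items":{"type":"array","items":{"type":"number"}}},"grip_force":{"type":"number"}},"required":["motion"]}

```bash
mkdir -p pics; cat > h.py <<'E'
import numpy as np, cv2
from rig import sensors, grab_frame, camera_params, order
from scipy.spatial.transform import Rotation as R
def cloud(name):
    """picture, world points HxWx3 (nan where no depth)"""
    p=camera_params(name); img,d=grab_frame(name)
    K=np.array(p["camera_matrix"]); T=np.array(p["world_from_camera"])
    v,u=np.mgrid[:384,:512].astype(float)
    s=cv2.undistortPoints(np.stack([u,v],-1).reshape(-1,1,2),K,np.array([p["k1"],0,0,0.])).reshape(384,512,2)
    z=np.where(d>0,d,np.nan)
    c=np.dstack([s[...,0]*z,s[...,1]*z,z])
    return img,c@T[:3,:3].T+T[:3,3]
def save(n,img): cv2.imwrite(f'pics/{n}.png',img[...,::-1])
def st():
    s=sensors.sense(); print({k:np.round(s[k],4).tolist() for k in ("clock","qpos","eef_pos","tcp_rot","contact_force","wrist_torque","opening","grasp_force")})
    return s
E
python3 - <<'E'
from h import *
s=st(); print(R.from_euler('xyz',s['tcp_rot']).as_matrix().round(3))
a,P=cloud('top'); b,Q=cloud('scene')
save('top1',a); save('scene1',b); np.savez('c1.npz',P=P,Q=Q)
print(np.array(camera_params('top')['world_from_camera']).round(2))
E
```

```text
{'clock': 0.0, 'qpos': [1.2496, 0.3536, 1.6341, -0.0, 1.1552, -0.0024], 'eef_pos': [195.7469, 593.0568, 230.5613], 'tcp_rot': [-3.1402, 0.0, 2.8228], 'contact_force': [-0.1635, 0.8484, 0.2889], 'wrist_torque': [-0.0047, -0.0517, 0.0059], 'opening': 1.0014, 'grasp_force': 0.0}
[[-0.95   0.313 -0.   ]
 [ 0.313  0.95  -0.001]
 [-0.    -0.001 -1.   ]]
[[ 1.00000e-02 -9.90000e-01  1.60000e-01  4.72570e+02]
 [-1.00000e+00 -1.00000e-02  0.00000e+00  2.50000e-01]
 [-0.00000e+00 -1.60000e-01 -9.90000e-01  1.01138e+03]
 [ 0.00000e+00  0.00000e+00  0.00000e+00  1.00000e+00]]
```

View pics/top1.png

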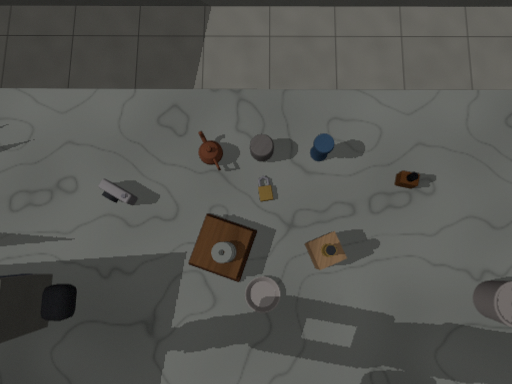

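View pics/scene1.png

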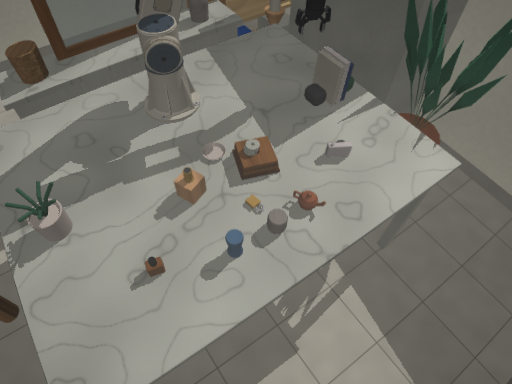

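The top view shows the foot at (223,247) with the ring pile at about (223,252), and the stand with the spindle at (328,250). Bystanders are all farther from the base (rows < 205). Now I'll measure.

```bash
python3 - <<'E'
from h import *
f=np.load('c1.npz');P=f['P'];Q=f['Q']
def sel(P,c,r,z0,z1):
    m=(np.hypot(P[...,0]-c[0],P[...,1]-c[1])<r)&(P[...,2]>z0)&(P[...,2]<z1); return P[m]
for n,(u,v) in dict(foot=(205,230),ring=(217,247),stand=(316,240),cup=(331,250),plate=(264,292),pap=(330,333)).items(): print(n,P[v,u].round(1))
for X,nm in((P,'top'),(Q,'scene')):
    for n,uv in dict(foot=(223,247),stand=(326,250)).items():
        c=P[uv[1],uv[0]]
        z0,z1=(54,66) if n=='foot' else (79,90)
        A=sel(X,c,105 if n=='foot' else 70,z0,z1)
        r=cv2.minAreaRect(A[:,:2].astype(np.float32)); print(nm,n,r,np.median(A[:,2]),len(A))
    c=P[250,331]
    A=sel(X,c,40,115,150); print(nm,'cup',cv2.minEnclosingCircle(A[:,:2].astype(np.float32)),np.percentile(A[:,2],[5,50,95]))
    c=P[247,223]
    for z0,z1 in((65,74),(75,84),(85,95)):
        A=sel(X,c,60,z0,z1); print(nm,'ring',z0,len(A),cv2.minEnclosingCircle(A[:,:2].astype(np.float32)) if len(A) else 0)
E
```

```text
foot [528. 151.  64.]
ring [483.6 114.9  91.3]
stand [ 502.9 -137.3   85. ]
cup [ 477.6 -166.1  132.1]
plate [364.4  -5.3   5.9]
pap [ 258.3 -182.8    0.5]
top foot ((486.5196838378906, 110.47444152832031), (130.3098907470703, 129.91244506835938), 71.32600402832031) 60.79201698825102 2047
top stand ((478.68670654296875, -164.05563354492188), (75.04310607910156, 75.16571044921875), 23.123249053955078) 85.95098660775705 718
top cup ((478.72869873046875, -163.88821411132812), 15.00170612335205) [122.90187993 132.58013392 134.6535637 ]
top ring 65 48 ((481.4895935058594, 101.95760345458984), 56.498252868652344)
top ring 75 68 ((473.8199768066406, 95.46308898925781), 25.894126892089844)
top ring 85 331 ((472.1990051269531, 104.47677612304688), 26.77920913696289)
scene foot ((484.6844787597656, 110.30909729003906), (131.85281372070312, 136.46038818359375), 71.26396942138672) 59.18930405055556 742
scene stand ((475.8818054199219, -165.23260498046875), (79.56018829345703, 77.8862075805664), 23.398658752441406) 84.20314307690751 307
scene cup ((476.8236389160156, -167.8773193359375), 17.0720272064209) [117.59439718 129.36186281 132.8521104 ]
scene ring 65 22 ((477.328125, 87.93405151367188), 25.596534729003906)
scene ring 75 41 ((474.15350341796875, 96.36927032470703), 26.631492614746094)
scene ring 85 129 ((469.98260498046875, 103.15716552734375), 29.23228645324707)
```

{"name": "move_arm", "arguments": {
  "motion": [
    [0,0,0,-0.047,-0.0415,0,0.0854],
    [0,0,0,-0.094,-0.083,0,0.0854],
    [0,0,0,-0.141,-0.1245,0,0.0854],
    [0,0,0,-0.188,-0.166,0,0.0854],
    [0,0,0,-0.235,-0.2075,0,0.0854],
    [0,0,0,-0.282,-0.249,0,0.0854],
    [0,0,0,-0.329,-0.2905,0,0.0854],
    [0,0,0,-0.376,-0.332,0,0.0854]
  ]
}}

```text
clock: 1.1
eef_pos: [448.7, 159.9, 231.3]
tcp_rot: [3.141, 0.0, 2.823]
contact_force: [1.0, 1.4, -0.2]
opening: 1.001
grasp_force: 0.0
```

{"name": "move_arm", "arguments": {
  "motion": [
    [0,0,0,-0.023,-0.02,0,0.0854],
    [0,0,0,-0.046,-0.043,0,0.0854],
    [0,0,0,-0.046,-0.043,0,0.0854]
  ]
}}

```text
clock: 1.48
eef_pos: [478.8, 105.0, 231.0]
tcp_rot: [-3.141, -0.0, 2.82]
contact_force: [-0.4, 0.1, 1.0]
opening: 0.999
grasp_force: 0.0
```

```bash
python3 - <<'E'
from h import *
s=st(); a,P=cloud('wrist'); save('w1',a); np.savez('c2.npz',P=P,a=a)
print(np.array(camera_params('wrist')['world_from_camera']).round(2))
print(P[::96,::128].round(0))
E
```

```text
{'clock': 1.475, 'qpos': [0.213, 0.1423, 1.9146, -0.0003, 1.0851, -1.0362], 'eef_pos': [478.7713, 104.974, 231.0205], 'tcp_rot': [-3.1412, -0.0002, 2.8201], 'contact_force': [-0.4343, 0.1343, 1.0015], 'wrist_torque': [-0.0109, -0.0243, 0.0004], 'opening': 0.9994, 'grasp_force': 0.0}
[[ 3.2000e-01  9.1000e-01  2.5000e-01  4.1398e+02]
 [ 9.5000e-01 -3.0000e-01 -9.0000e-02  1.2697e+02]
 [-0.0000e+00  2.7000e-01 -9.6000e-01  3.7284e+02]
 [ 0.0000e+00  0.0000e+00  0.0000e+00  1.0000e+00]]
[[[ 228.  -92.   -1.]
  [ 274.   37.   -1.]
  [ 317.  163.   -2.]
  [ 358.  290.   -1.]]

 [[ 314. -140.   -1.]
  [ 363.   -1.    2.]
  [ 408.  133.    0.]
  [ 452.  268.   -1.]]

 [[ 414. -196.   -0.]
  [ 464.  -46.    0.]
  [ 489.  105.   90.]
  [ 561.  244.   -1.]]

 [[ 504. -178.   84.]
  [ 459.   66.  274.]
  [ 635.   58.   -1.]
  [ 483.  149.  280.]]]
```

View pics/w1.png

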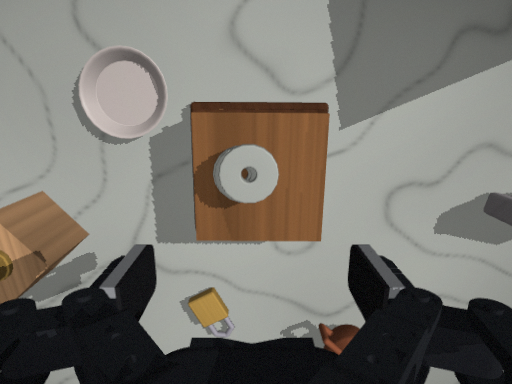

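The wrist view shows the ring pile at (246,174) on the foot (192–328 × 103–241). The rings are slightly out of line, toward the upper left. Next: fit the rings.

```bash
python3 - <<'E'
from h import *
from scipy.optimize import least_squares
f=np.load('c2.npz');P=f['P']
a=np.radians(71.6); y=np.array([np.cos(a),np.sin(a)]); x=np.array([-y[1],y[0]])
m=(np.hypot(P[...,0]-475,P[...,1]-103)<60)
A=P[m&(P[...,2]>56)&(P[...,2]<64)]; r=cv2.minAreaRect(P[(np.hypot(P[...,0]-486,P[...,1]-110)<105)&(P[...,2]>56)&(P[...,2]<64)][:,:2].astype(np.float32)); print(r)
fc=np.array(r[0])
for z0,z1 in((64,68),(66,73),(76,83),(87,95)):
    A=P[m&(P[...,2]>z0)&(P[...,2]<z1)][:,:2]; 
    q=(A-fc)@np.c_[x,y]
    print(z0,len(A),cv2.minEnclosingCircle(q.astype(np.float32)),q.min(0).round(1),q.max(0).round(1))
    if z0<87 and len(A)>5: # side points: radius-27 fit
        s=least_squares(lambda c:np.hypot(*(q-c).T)-27,[0,-15],loss='soft_l1'); print('  fit',s.x.round(1),np.std(s.fun).round(2))
E
```

```text
((486.2897033691406, 109.371337890625), (130.67251586914062, 131.26312255859375), 71.15361022949219)
64 26 ((10.699174880981445, -27.63348388671875), 24.809009552001953) [-13.5 -44.5] [35.  -9.8]
  fit [  8.2 -18.2] 8.1
66 117 ((10.774188995361328, -28.07492446899414), 24.785791397094727) [-13.5 -44.5] [35.  -8.8]
  fit [  7.9 -17.7] 8.6
76 298 ((11.359586715698242, -12.924869537353516), 29.410661697387695) [-16.2 -42.2] [38.9 14. ]
  fit [ 10.4 -13.7] 8.43
87 2544 ((12.282493591308594, -10.319870948791504), 26.832244873046875) [-14.3 -36.6] [38.7 16.5]
```

```bash
python3 - <<'E'
from h import *
f=np.load('c2.npz');P=f['P']
for sl in((slice(240,330),slice(90,160)),(slice(240,330),slice(345,420))):
    A=P[sl].reshape(-1,3); A=A[A[:,2]>150]; print(len(A),A[np.argsort(A[:,2])[:200:40]].round(1))
R0=R.from_euler('xyz',[-3.1412,0,2.82]).as_matrix(); print(R0.round(4))
c=np.array([486.3,110]);x,y=R0[:2,0],R0[:2,1]
print((c+11*x-14*y)-[478.77,104.97], R0.T[:2,:2]@((c+11*x-14*y)-[478.77,104.97]))
E
```

```text
4344 [[468.   62.7 243. ]
 [468.9  62.9 245.2]
 [455.2  67.3 246.3]
 [472.8  61.5 247.4]
 [474.3  61.  248. ]]
4554 [[491.6 145.6 242.9]
 [500.3 142.4 244.8]
 [490.9 145.7 246. ]
 [492.  145.1 247.3]
 [482.3 149.4 247.9]]
[[-9.487e-01  3.161e-01 -1.000e-04]
 [ 3.161e-01  9.487e-01 -4.000e-04]
 [ 0.000e+00 -4.000e-04 -1.000e+00]]
[-7.33115657 -4.77540643] [ 5.44591102 -6.84780323]
```

{"name": "move_arm", "arguments": {
  "motion": [
    [0,0,0,0.0054,-0.0068,0.045,0.0854],
    [0,0,0,0.0054,-0.0068,0.09,0.0854],
    [0,0,0,0.0054,-0.0068,0.135,0.0854],
    [0,0,0,0.0054,-0.0068,0.165,0.0854],
    [0,0,0,0.0054,-0.0068,0.173,0.0854],
    [0,0,0,0.0054,-0.0068,0.173,0.0854]
  ],
  "grip_force": 20
}}

```text
clock: 2.28
eef_pos: [470.9, 102.4, 58.5]
tcp_rot: [-3.141, -0.0, 2.824]
contact_force: [0.2, 0.4, -0.3]
opening: 0.998
grasp_force: 0.0
```

{"name": "move_arm", "arguments": {
  "motion": [
    [0,0,0,0,0,0,0.072],
    [0,0,0,0,0,0,0.064],
    [0,0,0,0,0,0,0.058],
    [0,0,0,0,0,0,0.052],
    [0,0,0,0,0,0,0.05],
    [0,0,0,0,0,0,0.05]
  ],
  "grip_force": 20
}}

```text
clock: 3.02
eef_pos: [471.3, 101.4, 59.0]
tcp_rot: [-3.141, 0.001, 2.823]
contact_force: [-3.0, -4.9, 10.1]
opening: 0.614
grasp_force: 19.1
```

```bash
python3 - <<'E'
from h import *
s=st(); a,P=cloud('wrist'); save('w2',a); np.savez('c3.npz',P=P,a=a)
E
```

```text
{'clock': 3.025, 'qpos': [0.2092, 0.3845, 2.0688, -0.0006, 0.6878, -1.0423], 'eef_pos': [471.2758, 101.4404, 58.9871], 'tcp_rot': [-3.1415, 0.0006, 2.8228], 'contact_force': [-3.0256, -4.8649, 10.1053], 'wrist_torque': [-0.7989, 0.2724, -0.0192], 'opening': 0.6141, 'grasp_force': 19.127}
```

View pics/w2.png

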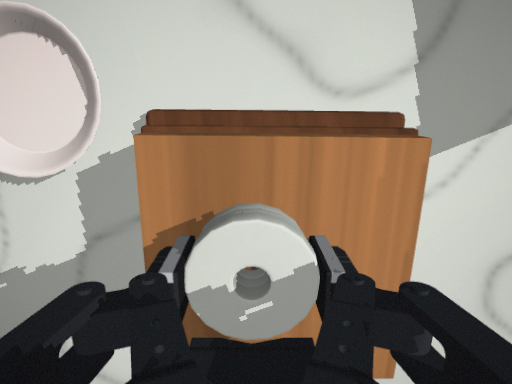

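The gripped pile at (252,285) is in line across the image. The lower rings still stick out toward the top of the image, so I'll open, turn 90° and squeeze again.

Units first: turns go in shares of pi rad. So 0.1745 rad / 3.1416 = 0.0555.

{"name": "move_arm", "arguments": {
  "motion": [
    [0,0,0,0,0,-0.001,0.0854],
    [0,0,0,0,0,-0.001,0.0854],
    [0,0,0.0555,0,0,-0.001,0.0854],
    [0,0,0.1111,0,0,-0.001,0.0854],
    [0,0,0.1666,0,0,-0.001,0.0854],
    [0,0,0.2222,0,0,-0.001,0.0854],
    [0,0,0.2777,0,0,-0.001,0.0854],
    [0,0,0.3333,0,0,-0.001,0.0854]
  ]
}}

```text
clock: 4.08
eef_pos: [471.0, 101.9, 59.2]
tcp_rot: [-3.142, -0.0, 1.77]
contact_force: [-0.1, -0.6, -0.3]
opening: 1.0
grasp_force: 0.0
```

Scaled: 0.5238 rad / 3.1416 = 0.1667.

{"name": "move_arm", "arguments": {
  "motion": [
    [0,0,0.0555,0,0,0,0.0854],
    [0,0,0.1111,0,0,0,0.0854],
    [0,0,0.1667,0,0,0,0.0854],
    [0,0,0.1667,0,0,0,0.0854]
  ]
}}

```text
clock: 4.58
eef_pos: [471.0, 101.8, 59.2]
tcp_rot: [-3.141, -0.0, 1.253]
contact_force: [-0.1, -0.4, -0.1]
opening: 1.003
grasp_force: 0.0
```

{"name": "move_arm", "arguments": {
  "motion": [
    [0,0,0,0,0,0,0.072],
    [0,0,0,0,0,0,0.064],
    [0,0,0,0,0,0,0.058],
    [0,0,0,0,0,0,0.052],
    [0,0,0,0,0,0,0.05],
    [0,0,0,0,0,0,0.05]
  ],
  "grip_force": 20
}}

```text
clock: 5.32
eef_pos: [472.1, 101.8, 59.8]
tcp_rot: [3.14, -0.001, 1.252]
contact_force: [4.4, -3.6, 5.1]
opening: 0.631
grasp_force: 20.8
```

```bash
python3 - <<'E'
from h import *
s=st(); R0=R.from_euler('xyz',s['tcp_rot']).as_matrix(); print(R0.round(3))
a,P=cloud('wrist'); save('w3',a)
A=P[(np.hypot(P[...,0]-470,P[...,1]-102)<29)&(abs(P[...,2]-90)<3.5)][:,:2]
print(len(A),cv2.minEnclosingCircle(A.astype(np.float32)))
print('foot in tool',(R0.T@np.r_[486.3-s['eef_pos'][0],110-s['eef_pos'][1],0]).round(1))
E
```

```text
{'clock': 5.325, 'qpos': [0.2094, 0.3835, 2.0677, -0.0005, 0.6883, 0.5282], 'eef_pos': [472.1085, 101.7586, 59.7619], 'tcp_rot': [3.1397, -0.0008, 1.2524], 'contact_force': [4.3938, -3.617, 5.1446], 'wrist_torque': [-0.4587, -0.6242, 0.0303], 'opening': 0.6308, 'grasp_force': 20.8031}
[[ 0.313  0.95   0.002]
 [ 0.95  -0.313  0.   ]
 [ 0.001  0.002 -1.   ]]
12447 ((470.5358581542969, 102.9576644897461), 28.788785934448242)
foot in tool [12.3 10.9  0. ]
```

View pics/w3.png

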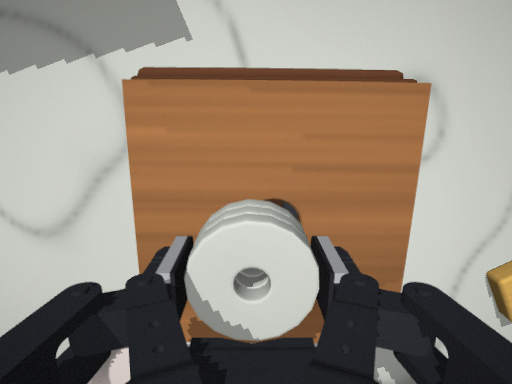

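The rings look lined up at (252,282), and part of the opening shows at (285,208). I'll drag the gripped pile diagonally away to bare the opening and find the bore by sight.

{"name": "move_arm", "arguments": {
  "motion": [
    [0,0,0,0,0,-0.001,0.05],
    [0,0,0,-0.004,-0.004,-0.001,0.05],
    [0,0,0,-0.008,-0.008,-0.001,0.05],
    [0,0,0,-0.012,-0.012,-0.001,0.05],
    [0,0,0,-0.016,-0.016,-0.001,0.05],
    [0,0,0,-0.017,-0.017,-0.001,0.05],
    [0,0,0,-0.017,-0.017,-0.001,0.05]
  ],
  "grip_force": 30
}}

```text
clock: 6.25
eef_pos: [449.3, 90.9, 60.2]
tcp_rot: [-3.141, 0.0, 1.252]
contact_force: [0.2, -0.4, -1.9]
opening: 0.629
grasp_force: 31.9
```

```bash
python3 - <<'E'
from h import *
s=st(); a,P=cloud('wrist'); np.savez('c4.npz',P=P,a=a)
m=np.hypot(P[...,0]-486.3,P[...,1]-110)<20
v,u=np.where(m); print(u.min(),u.max(),v.min(),v.max())
c=a[v.min()-10:v.max()+90,u.min()-60:u.max()+60]; print('origin',v.min()-10,u.min()-60)
g=np.clip((c/255.)**.6*255,0,255).astype(np.uint8)
save('w4',cv2.resize(g,None,fx=2.5,fy=2.5,interpolation=cv2.INTER_CUBIC))
E
```

```text
{'clock': 6.25, 'qpos': [0.1963, 0.3549, 2.1166, -0.0, 0.6704, 0.5151], 'eef_pos': [449.3458, 90.8639, 60.2429], 'tcp_rot': [-3.1413, 0.0001, 1.2519], 'contact_force': [0.1554, -0.4337, -1.8979], 'wrist_torque': [-0.0133, -0.0111, 0.0], 'opening': 0.6291, 'grasp_force': 31.8662}
272 377 146 383
origin 136 212
```

View pics/w4.png

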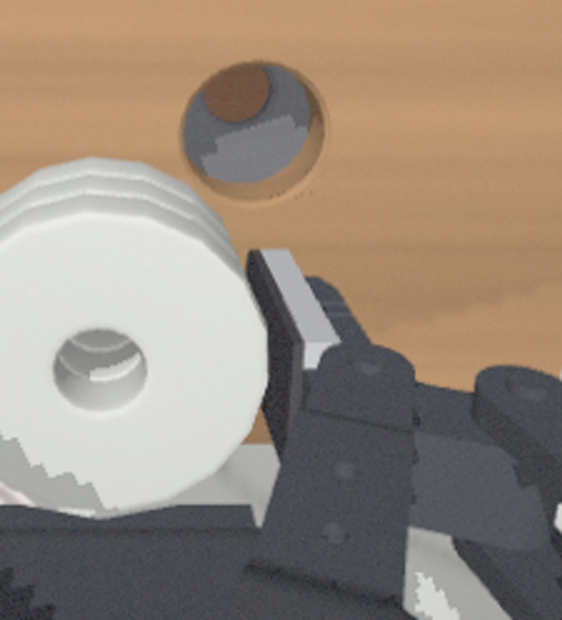

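The bore shows clearly: brown disc at crop (237,93), which is about px (307,173). It sits toward +x of the tool from the opening centre at crop (254,130), about px (314,188). I'll measure both on their planes.

```bash
cat >> h.py <<'E'
def onplane(name,uv,z):
    p=camera_params(name);K=np.array(p["camera_matrix"]); T=np.array(p["world_from_camera"])
    s=cv2.undistortPoints(np.float64(uv).reshape(-1,1,2),K,np.array([p["k1"],0,0,0.])).reshape(-1,2)
    d=np.c_[s,np.ones(len(s))]@T[:3,:3].T; t=(z-T[2,3])/d[:,2]
    return (T[:3,3]+t[:,None]*d)[:,:2]
E
python3 - <<'E'
from h import *
from scipy.optimize import least_squares
f=np.load('c4.npz');a=f['a'].astype(float);P=f['P']
s=st(); Rm=R.from_euler('xyz',s['tcp_rot']).as_matrix()
ctr=np.array([313.6,188.]);
# opening edge: depth drop
v,u=np.mgrid[150:225,275:350]
print('bore col',a[173,307],'steel',a[182,300],'wood',a[160,350])
ratio=a[...,0]/(a[...,2]+1)
inside=np.hypot(u-ctr[0],v-ctr[1])<29
low=(P[150:225,275:350,2]<56)&inside
print('depth',[P[y,x].round(1) for x,y in((307,173),(300,185),(315,195))])
E1=onplane('wrist',np.c_[u[low],v[low]],60); 
cv=cv2.minEnclosingCircle(E1.astype(np.float32)); print('open(z<56)',cv)
def arc(mask,z,r):
    m=mask.astype(np.uint8); c=max(cv2.findContours(m,cv2.RETR_EXTERNAL,cv2.CHAIN_APPROX_NONE)[0],key=len)[:,0,:]+[275,150]
    return onplane('wrist',c,z)
br=(ratio[150:225,275:350]>1.25)&(a[150:225,275:350,0]<125)&(np.hypot(u-307,v-173)<16)
print(br.sum()); e=arc(br,48,6.8)
print('bore box',cv2.minEnclosingCircle(e.astype(np.float32)))
for z in(48,47):
    c=least_squares(lambda q:np.hypot(*(arc(br,z,0)-q[:2]).T)-q[2],[*e.mean(0),6.5],loss='soft_l1',f_scale=.3).x; print(z,c.round(2))
for L in range(160,190,1):
    print(''.join('#' if b else ('o' if l else '.') for b,l in zip(br[L-150],low[L-150])))
E
```

```text
{'clock': 6.3, 'qpos': [0.1963, 0.355, 2.1164, 0.0, 0.6703, 0.5152], 'eef_pos': [449.5493, 90.9125, 60.2784], 'tcp_rot': [-3.1415, 0.0, 1.2519], 'contact_force': [0.8456, -0.3216, -2.3513], 'wrist_torque': [0.0415, -0.0403, -0.0275], 'opening': 0.6344, 'grasp_force': 31.8664}
bore col [63. 39. 28.] steel [62. 39. 25.] wood [149. 101.  63.]
depth [array([486.3, 114.2,  42.3]), array([481.1, 109.9,  44.4]), array([486.7, 103. ,  45.8])]
open(z<56) ((485.1859130859375, 110.83973693847656), 12.596227645874023)
519
bore box ((485.9246826171875, 116.96192932128906), 6.898874759674072)
48 [485.74 116.3    6.1 ]
47 [485.84 116.05   6.14]
.....................................#####.................................
...............................############................................
............................################...............................
..........................################ooooooo..........................
........................###################oooooooo........................
......................######################ooooooooo......................
......
[... 1117 characters left out ...]
oooooo..........
............oooooooooo##################oooooooooooooooooooooooo...........
...........oooooooooooo###############ooooooooooooooooooooooooooo..........
...........oooooooooooooo############oooooooooooooooooooooooooooo..........
...........oooooooooooooooo######oooooooooooooooooooooooooooooooo..........
...........ooooooooooooooooooooooooooooooooooooooooooooooooooooooo.........
...........ooooooooooooooooo.oooooooooooooooooooooooooooooo.oooooo.........
...........ooooooooooooooooooooooooooooooooooooooooooooooooooooooo.........
..........ooooooooooooooooooooooooooooooooooooooooooooooooooooooo..........
..........oooooooooooooooooooooooooooooooooooooooooooooooooooooooo.........
```

```bash
python3 - <<'E'
from h import *
s=sensors.sense(); Rm=R.from_euler('xyz',s['tcp_rot']).as_matrix()
o=onplane('wrist',[[313.2,188.4],[284.4,188.4],[342,188.4],[313.2,160.8],[313.2,216]],60); print(o.round(1))
b=onplane('wrist',[[306,171],[306,184.5],[292,171],[320,171]],47); print(b.round(1))
d=b[0]-o[0]; print(d,np.hypot(*d), 'world ang',np.degrees(np.arctan2(d[1],d[0])))
for fc in ([486.3,110.0],o[0]):
    t=np.array(fc)+5.5*d/np.hypot(*d); print(t.round(1),'tool move',(Rm.T[:2,:2]@(t-s['eef_pos'][:2])).round(1))
E
```

```text
[[485.5 111. ]
 [473.1 115.1]
 [497.9 106.9]
 [488.8 123.2]
 [482.   98.3]]
[[485.9 116.6]
 [484.  110. ]
 [479.4 118.7]
 [492.3 114.4]]
[0.38225463 5.53800725] 5.551183923324464 world ang 86.05148692307534
[486.7 115.5] tool move [35.  27.6]
[485.9 116.5] tool move [35.7 26.5]
```

```bash
python3 - <<'E'
from h import *
s=sensors.sense(); Rm=R.from_euler('xyz',s['tcp_rot']).as_matrix()
r=onplane('wrist',[[252,284],[233.2,284],[270.8,284],[252,267.6],[252,300.4]],90); print(r.round(1),s['eef_pos'])
f=np.load('c4.npz');P=f['P']
A=P[(np.hypot(P[...,0]-449,P[...,1]-91)<32)&(abs(P[...,2]-90)<3)][:,:2];q=(A-s['eef_pos'][:2])@Rm[:2,:2]
print(q.min(0),q.max(0))
print('tool delta',(Rm.T[:2,:2]@(np.array([486.0,116.4])-r[0])).round(1))
E
```

```text
[[449.5  90.7]
 [442.6  93. ]
 [456.5  88.4]
 [451.7  97.4]
 [447.2  83.7]] [449.54933533  90.91252919  60.27842445]
[-28.15110981 -30.60639643] [26.16941868 29.68545427]
tool delta [35.9 26.6]
```

{"name": "move_arm", "arguments": {
  "motion": [
    [0,0,0,0.006,0.0045,0,0.05],
    [0,0,0,0.012,0.009,0,0.05],
    [0,0,0,0.018,0.0135,0,0.05],
    [0,0,0,0.024,0.018,0,0.05],
    [0,0,0,0.03,0.0225,0,0.05],
    [0,0,0,0.0358,0.0266,0,0.05],
    [0,0,0,0.0358,0.0266,0,0.05],
    [0,0,0,0.0358,0.0266,0.0005,0.05]
  ]
}}

```text
clock: 7.3
eef_pos: [486.1, 116.6, 59.9]
tcp_rot: [3.141, -0.0, 1.252]
contact_force: [0.5, 0.4, 4.7]
opening: 0.628
grasp_force: 32.4
```

{"name": "move_arm", "arguments": {
  "motion": [
    [0,0,0,0,0,0,0.054],
    [0,0,0,0,0,0,0.058],
    [0,0,0,0,0,0,0.064],
    [0,0,0,0,0,0,0.075],
    [0,0,0,0,0,0,0.0854],
    [0,0,0,0,0,-0.03,0.0854],
    [0,0,0,0,0,-0.06,0.0854],
    [0,0,0,0,0,-0.06,0.0854]
  ]
}}

```text
clock: 8.3
eef_pos: [487.6, 117.0, 121.7]
tcp_rot: [3.138, -0.002, 1.252]
contact_force: [-0.5, 0.4, -0.5]
opening: 1.0
grasp_force: 0.0
```

```bash
python3 - <<'E'
from h import *
s=st(); a,P=cloud('wrist'); np.savez('c5.npz',P=P,a=a)
Rm=R.from_euler('xyz',s['tcp_rot']).as_matrix()
A=P[(np.hypot(P[...,0]-486,P[...,1]-116)<34)&(abs(P[...,2]-90)<3)][:,:2]; print(cv2.minEnclosingCircle(A.astype(np.float32)))
m=np.hypot(P[...,0]-486,P[...,1]-116)<32
v,u=np.where(m&(P[...,2]>60)); print(u.min(),u.max(),v.min(),v.max())
c=a[v.min()-15:v.max()+15,u.min()-15:u.max()+15]; print(c.shape,v.min()-15,u.min()-15)
save('w5',cv2.resize(np.uint8((c/255.)**.7*255),None,fx=4,fy=4,interpolation=cv2.INTER_CUBIC))
E
```

```text
{'clock': 8.3, 'qpos': [0.2325, 0.3025, 1.9944, -0.0, 0.8406, 0.5513], 'eef_pos': [487.5804, 116.9647, 121.6765], 'tcp_rot': [3.1381, -0.0021, 1.252], 'contact_force': [-0.5466, 0.4041, -0.5097], 'wrist_torque': [-0.0056, 0.0169, -0.046], 'opening': 0.9995, 'grasp_force': 0.0}
((485.6331787109375, 115.65206146240234), 26.964731216430664)
108 388 165 383
(234, 310, 3) 150 93
```

View pics/w5.png

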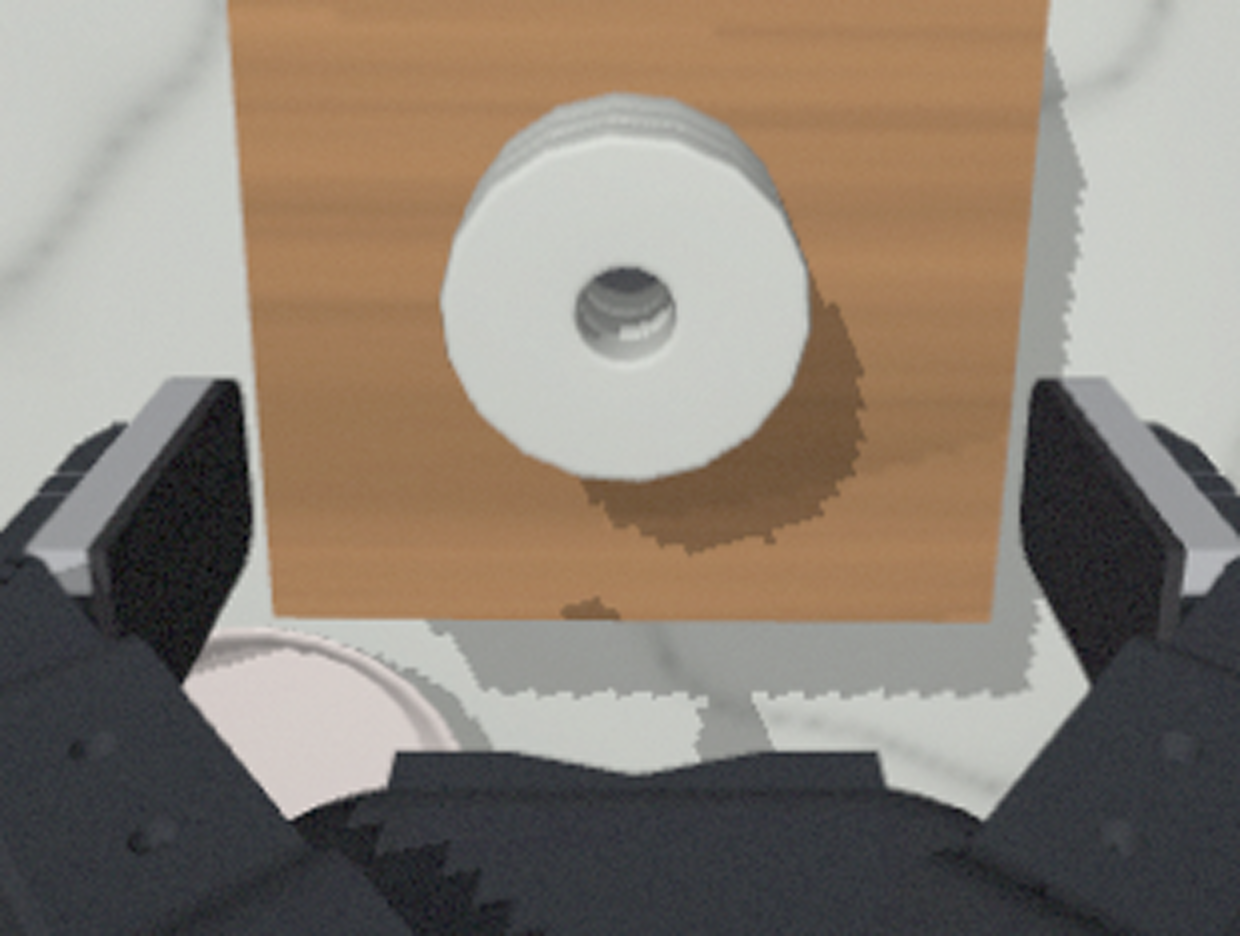

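The rings are stacked in line, top bore at crop (626,315), which is px (249.5,229). Now go over to the spindle.

{"name": "move_arm", "arguments": {
  "motion": [
    [0,0,0,0,0,-0.045,0.0854],
    [0,0,0,-0.035,0.01,-0.07,0.0854],
    [0,0,0,-0.075,0.022,-0.07,0.0854],
    [0,0,0,-0.115,0.034,-0.07,0.0854],
    [0,0,0,-0.155,0.046,-0.07,0.0854],
    [0,0,0,-0.195,0.058,-0.07,0.0854],
    [0,0,0,-0.235,0.07,-0.07,0.0854],
    [0,0,0,-0.27,0.0795,-0.07,0.0854]
  ]
}}

```text
clock: 9.35
eef_pos: [476.1, -166.0, 188.5]
tcp_rot: [-3.14, -0.0, 1.252]
contact_force: [0.1, 0.7, -0.0]
opening: 0.996
grasp_force: 0.0
```

{"name": "move_arm", "arguments": {
  "motion": [
    [0,0,0,0,0,0,0.0854],
    [0,0,0,0,0,0,0.0854]
  ]
}}

```text
clock: 9.6
eef_pos: [476.3, -164.2, 188.8]
tcp_rot: [-3.14, -0.0, 1.251]
contact_force: [-0.5, 1.4, 0.2]
opening: 1.003
grasp_force: 0.0
```

```bash
python3 - <<'E'
from h import *
# ring centre from last image not at its pose; use cloud c5
s=st(); Rm=R.from_euler('xyz',s['tcp_rot']).as_matrix()
a,P=cloud('wrist'); np.savez('c6.npz',P=P,a=a)
m=(np.hypot(P[...,0]-478.7,P[...,1]+164)<26)
A=P[m&(P[...,2]>127)&(P[...,2]<135)]
print(len(A),np.median(A[:,2]),cv2.minEnclosingCircle(A[:,:2].astype(np.float32)))
c,r=cv2.minEnclosingCircle(A[:,:2].astype(np.float32))
print('tool',(Rm.T[:2,:2]@(np.array(c)-s['eef_pos'][:2])).round(2))
B=P[(np.hypot(P[...,0]-478.7,P[...,1]+164)<60)&(abs(P[...,2]-85)<3)]; print('stand',cv2.minAreaRect(B[:,:2].astype(np.float32)),np.median(B[:,2]))
E
```

```text
{'clock': 9.6, 'qpos': [-0.3352, 0.2148, 1.9299, 0.0004, 0.9986, -0.0159], 'eef_pos': [476.3251, -164.1982, 188.8305], 'tcp_rot': [-3.1398, -0.0003, 1.2513], 'contact_force': [-0.4872, 1.4189, 0.1845], 'wrist_torque': [-0.0156, -0.0146, -0.055], 'opening': 1.0033, 'grasp_force': 0.0}
1560 130.6093551423591 ((477.98663330078125, -165.0689697265625), 15.062915802001953)
tool [-0.3   1.85]
stand ((477.33062744140625, -165.29815673828125), (75.572021484375, 75.48927307128906), 23.32924461364746) 84.3347035968666
```

{"name": "move_arm", "arguments": {
  "motion": [
    [0,0,0,-0.0003,0.0018,0.04,0.0854],
    [0,0,0,-0.0003,0.0018,0.075,0.0854],
    [0,0,0,-0.0003,0.0018,0.0925,0.0854],
    [0,0,0,-0.0003,0.0018,0.0925,0.06],
    [0,0,0,-0.0003,0.0018,0.0925,0.04],
    [0,0,0,-0.0003,0.0018,0.0925,0.03],
    [0,0,0,-0.0003,0.0018,0.0925,0.022],
    [0,0,0,-0.0003,0.0018,0.0925,0.02]
  ],
  "grip_force": 50
}}

```text
clock: 10.65
eef_pos: [479.0, -165.5, 98.4]
tcp_rot: [3.14, -0.0, 1.252]
contact_force: [-1.2, 2.0, 4.7]
opening: 0.334
grasp_force: 49.0
```

{"name": "move_arm", "arguments": {
  "motion": [
    [0,0,0,0,0,0,0.02],
    [0,0,0,0,0,0,0.02]
  ]
}}

```text
clock: 10.9
eef_pos: [479.0, -165.5, 98.4]
tcp_rot: [3.14, -0.0, 1.252]
contact_force: [-2.4, 3.1, 5.3]
opening: 0.333
grasp_force: 49.0
```

```bash
python3 - <<'E'
from h import *
s=st()
E
```

```text
{'clock': 10.9, 'qpos': [-0.3358, 0.3474, 1.9966, 0.0005, 0.7964, -0.0172], 'eef_pos': [478.996, -165.4924, 98.3976], 'tcp_rot': [3.1403, -0.0003, 1.2518], 'contact_force': [-2.4478, 3.0689, 5.2839], 'wrist_torque': [0.3726, 0.1684, 0.0474], 'opening': 0.3333, 'grasp_force': 48.9569}
```

{"name": "move_arm", "arguments": {
  "motion": [
    [0,0,0,0,0,-0.02,0.02],
    [0,0,0,0,0,-0.05,0.02],
    [0,0,0,0,0,-0.08,0.02],
    [0,0,0,0,0,-0.105,0.02],
    [0,0,0,0,0,-0.105,0.02]
  ]
}}

```text
clock: 11.52
eef_pos: [479.7, -166.0, 204.3]
tcp_rot: [3.137, 0.0, 1.252]
contact_force: [-0.2, 0.6, -2.9]
opening: 0.333
grasp_force: 49.9
```

{"name": "move_arm", "arguments": {
  "motion": [
    [0,0,0,0.035,-0.0105,0,0.02],
    [0,0,0,0.075,-0.0227,0,0.02],
    [0,0,0,0.115,-0.035,0,0.02],
    [0,0,0,0.155,-0.047,0,0.02],
    [0,0,0,0.195,-0.059,0,0.02],
    [0,0,0,0.235,-0.0712,0,0.02],
    [0,0,0,0.26,-0.0788,0,0.02],
    [0,0,0,0.2697,-0.0817,0,0.02]
  ]
}}

```text
clock: 12.52
eef_pos: [484.7, 117.2, 201.1]
tcp_rot: [-3.14, 0.001, 1.254]
contact_force: [0.1, 0.3, -2.1]
opening: 0.342
grasp_force: 49.8
```

{"name": "move_arm", "arguments": {
  "motion": [
    [0,0,0,0,0,0,0.02],
    [0,0,0,0,0,0,0.02],
    [0,0,0,0,0,0,0.02]
  ]
}}

```text
clock: 12.9
eef_pos: [485.4, 115.3, 202.2]
tcp_rot: [-3.142, 0.0, 1.251]
contact_force: [-0.2, 0.3, -3.5]
opening: 0.339
grasp_force: 49.8
```

```bash
python3 - <<'E'
from h import *
s=st(); a,P=cloud('wrist'); np.savez('c7.npz',P=P,a=a); b,Q=cloud('scene')
Rm=R.from_euler('xyz',s['tcp_rot']).as_matrix()
save('w7',a)
S=s['eef_pos']
# rod & cup via wrist cloud (front side), in tool frame about TCP
q=(P-S)@Rm
for z0,z1 in((-30,-12),(0,8),(10,20),(30,45),(45,60),(60,70)):
    m=(np.hypot(q[...,0],q[...,1])<22)&(q[...,2]>z0)&(q[...,2]<z1)
    A=q[m]; print(z0,len(A),A.min(0).round(1) if len(A) else '',A.max(0).round(1) if len(A) else '')
A=P[(np.hypot(P[...,0]-486,P[...,1]-116)<34)&(abs(P[...,2]-90)<3)][:,:2]; print('ring',cv2.minEnclosingCircle(A.astype(np.float32)))
E
```

```text
{'clock': 12.9, 'qpos': [0.2303, 0.1899, 1.9278, -0.0002, 1.0241, 0.5503], 'eef_pos': [485.4474, 115.2822, 202.1558], 'tcp_rot': [-3.1415, 0.0002, 1.2509], 'contact_force': [-0.2162, 0.3194, -3.4729], 'wrist_torque': [-0.0395, -0.0254, -0.0257], 'opening': 0.3392, 'grasp_force': 49.7963}
-30 1751 [-11.3 -19.3 -30. ] [ 15.4  19.3 -12. ]
0 429 [  2.9 -15.2   0. ] [16.7 15.   8. ]
10 109 [  6.5 -15.4  10. ] [16.9 15.4 13.9]
30 0  
45 84 [ 2.1 -5.5 46.5] [ 6.1  4.8 60. ]
60 72 [-0.3 -5.7 60.1] [ 6.   5.7 69.6]
ring ((485.67779541015625, 115.5123291015625), 26.82435417175293)
```

View pics/w7.png

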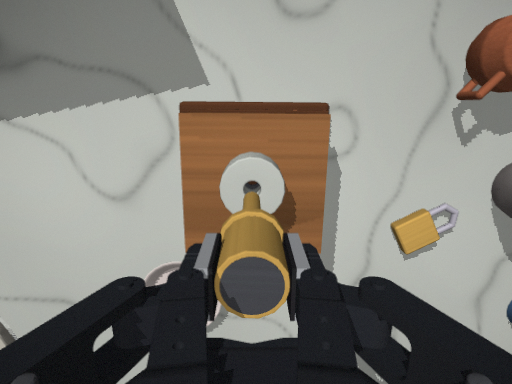

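The spindle hangs centred: rod at (252,200), ring bore at (252,187), offset within 0.5 mm. I'll lower it in steps with a light grip, so that it slips before it can overload anything.

{"name": "move_arm", "arguments": {
  "motion": [
    [0,0,0,0,0.0002,0.008,0.02],
    [0,0,0,0,0.0002,0.016,0.02],
    [0,0,0,0,0.0002,0.021,0.02],
    [0,0,0,0,0.0002,0.023,0.02],
    [0,0,0,0,0.0002,0.025,0.02],
    [0,0,0,0,0.0002,0.027,0.02],
    [0,0,0,0,0.0002,0.029,0.02],
    [0,0,0,0,0.0002,0.029,0.02]
  ],
  "grip_force": 25
}}

```text
clock: 14.0
eef_pos: [485.6, 116.1, 173.2]
tcp_rot: [-3.141, 0.0, 1.252]
contact_force: [-0.3, 0.1, -2.5]
opening: 0.342
grasp_force: 49.8
```

{"name": "move_arm", "arguments": {
  "motion": [
    [0,0,0,0,0,0.0015,0.02],
    [0,0,0,0,0,0.003,0.02],
    [0,0,0,0,0,0.0045,0.02],
    [0,0,0,0,0,0.006,0.02],
    [0,0,0,0,0,0.0075,0.02],
    [0,0,0,0,0,0.0085,0.02],
    [0,0,0,0,0,0.0085,0.02]
  ],
  "grip_force": 25
}}

```text
clock: 14.88
eef_pos: [485.6, 116.1, 164.7]
tcp_rot: [-3.141, 0.0, 1.252]
contact_force: [-0.1, -0.5, -2.0]
opening: 0.34
grasp_force: 49.8
```

{"name": "move_arm", "arguments": {
  "motion": [
    [0,0,0,0,0,0.0015,0.02],
    [0,0,0,0,0,0.003,0.02],
    [0,0,0,0,0,0.0045,0.02],
    [0,0,0,0,0,0.006,0.02],
    [0,0,0,0,0,0.0075,0.02],
    [0,0,0,0,0,0.009,0.02],
    [0,0,0,0,0,0.01,0.02],
    [0,0,0,0,0,0.01,0.02]
  ]
}}

```text
clock: 15.88
eef_pos: [485.6, 116.1, 154.7]
tcp_rot: [-3.141, 0.0, 1.252]
contact_force: [0.4, -0.1, -2.7]
opening: 0.339
grasp_force: 49.8
```

{"name": "move_arm", "arguments": {
  "motion": [
    [0,0,0,0,0,0.0025,0.02],
    [0,0,0,0,0,0.005,0.02],
    [0,0,0,0,0,0.0075,0.02],
    [0,0,0,0,0,0.01,0.02],
    [0,0,0,0,0,0.0125,0.02],
    [0,0,0,0,0,0.015,0.02],
    [0,0,0,0,0,0.016,0.02],
    [0,0,0,0,0,0.016,0.02]
  ]
}}

```text
clock: 16.88
eef_pos: [485.6, 116.1, 138.7]
tcp_rot: [-3.142, 0.0, 1.252]
contact_force: [1.5, 0.4, -3.0]
opening: 0.337
grasp_force: 49.8
```

{"name": "move_arm", "arguments": {
  "motion": [
    [0,0,0,0,0,0.001,0.02],
    [0,0,0,0,0,0.002,0.02],
    [0,0,0,0,0,0.003,0.02],
    [0,0,0,0,0,0.003,0.02]
  ]
}}

```text
clock: 17.38
eef_pos: [485.6, 116.1, 135.7]
tcp_rot: [-3.141, 0.0, 1.252]
contact_force: [0.3, -0.5, -3.1]
opening: 0.338
grasp_force: 49.8
```

{"name": "move_arm", "arguments": {
  "motion": [
    [0,0,0,0,0,0.001,0.02],
    [0,0,0,0,0,0.002,0.02],
    [0,0,0,0,0,0.0025,0.02],
    [0,0,0,0,0,0.0025,0.02]
  ]
}}

```text
clock: 17.88
eef_pos: [485.6, 116.1, 133.2]
tcp_rot: [-3.142, 0.0, 1.252]
contact_force: [-0.5, -0.5, -2.7]
opening: 0.334
grasp_force: 49.8
```

Tip is about 45 mm, already inside the bore with no contact. Continuing gently.

{"name": "move_arm", "arguments": {
  "motion": [
    [0,0,0,0,0,0.001,0.02],
    [0,0,0,0,0,0.002,0.02],
    [0,0,0,0,0,0.003,0.02],
    [0,0,0,0,0,0.004,0.02],
    [0,0,0,0,0,0.004,0.02]
  ]
}}

```text
clock: 18.5
eef_pos: [485.7, 116.1, 129.2]
tcp_rot: [3.142, 0.0, 1.252]
contact_force: [0.5, 0.1, -2.3]
opening: 0.337
grasp_force: 49.8
```

{"name": "move_arm", "arguments": {
  "motion": [
    [0,0,0,0,0,0.002,0.02],
    [0,0,0,0,0,0.004,0.02],
    [0,0,0,0,0,0.006,0.02],
    [0,0,0,0,0,0.008,0.02],
    [0,0,0,0,0,0.01,0.02],
    [0,0,0,0,0,0.012,0.02],
    [0,0,0,0,0,0.013,0.02],
    [0,0,0,0,0,0.013,0.02]
  ]
}}

```text
clock: 19.5
eef_pos: [485.6, 116.1, 116.2]
tcp_rot: [-3.142, 0.0, 1.252]
contact_force: [0.7, -0.4, -3.8]
opening: 0.335
grasp_force: 49.6
```

{"name": "move_arm", "arguments": {
  "motion": [
    [0,0,0,0,0,0.001,0.02],
    [0,0,0,0,0,0.002,0.02],
    [0,0,0,0,0,0.003,0.02],
    [0,0,0,0,0,0.004,0.02],
    [0,0,0,0,0,0.004,0.02]
  ]
}}

```text
clock: 20.12
eef_pos: [485.8, 116.1, 112.5]
tcp_rot: [3.141, -0.0, 1.252]
contact_force: [-0.3, -0.6, 4.3]
opening: 0.334
grasp_force: 50.4
```

{"name": "move_arm", "arguments": {
  "motion": [
    [0,0,0,0,0,0.001,0.02],
    [0,0,0,0,0,0.002,0.02],
    [0,0,0,0,0,0.003,0.02],
    [0,0,0,0,0,0.004,0.02],
    [0,0,0,0,0,0.005,0.02],
    [0,0,0,0,0,0.006,0.02],
    [0,0,0,0,0,0.007,0.02],
    [0,0,0,0,0,0.007,0.02]
  ]
}}

```text
clock: 21.12
eef_pos: [485.7, 116.1, 105.1]
tcp_rot: [3.142, 0.0, 1.252]
contact_force: [1.0, -1.6, 1.7]
opening: 0.332
grasp_force: 50.3
```

{"name": "move_arm", "arguments": {
  "motion": [
    [0,0,0,0,0,0.0005,0.02],
    [0,0,0,0,0,0.001,0.02],
    [0,0,0,0,0,0.001,0.02]
  ]
}}

```text
clock: 21.5
eef_pos: [485.7, 116.1, 104.3]
tcp_rot: [3.142, -0.0, 1.252]
contact_force: [0.6, -1.9, 3.0]
opening: 0.34
grasp_force: 50.4
```

{"name": "move_arm", "arguments": {
  "motion": [
    [0,0,0,0,0,0.0004,0.02],
    [0,0,0,0,0,0.0007,0.02],
    [0,0,0,0,0,0.0007,0.02]
  ]
}}

```text
clock: 21.88
eef_pos: [485.7, 116.1, 103.6]
tcp_rot: [3.141, -0.0, 1.252]
contact_force: [0.9, -1.2, 4.0]
opening: 0.336
grasp_force: 50.4
```

{"name": "move_arm", "arguments": {
  "motion": [
    [0,0,0,0,0,0.0004,0.02],
    [0,0,0,0,0,0.0007,0.02],
    [0,0,0,0,0,0.0007,0.02]
  ]
}}

```text
clock: 22.25
eef_pos: [485.8, 116.1, 103.4]
tcp_rot: [3.141, -0.0, 1.252]
contact_force: [-0.9, -1.5, 10.2]
opening: 0.335
grasp_force: 51.0
```

```bash
python3 - <<'E'
from h import *
s=st(); b,Q=cloud('top')
A=Q[(np.hypot(Q[...,0]-486,Q[...,1]-116)<60)]
print('cup/grip heights',np.percentile(A[:,2],[5,25,50]))
E
```

```text
{'clock': 22.25, 'qpos': [0.2316, 0.3303, 2.008, -0.0, 0.8032, 0.5504], 'eef_pos': [485.7526, 116.1009, 103.3997], 'tcp_rot': [3.1414, -0.0001, 1.252], 'contact_force': [-0.9322, -1.5312, 10.2345], 'wrist_torque': [-0.4112, 0.2943, 0.0459], 'opening': 0.3349, 'grasp_force': 51.0287}
cup/grip heights [202.27445861 478.87297384 487.61585267]
```

The flange is seated: force rose from 4 to 10 N with almost no further travel, at the predicted height. Releasing and retreating.

{"name": "move_arm", "arguments": {
  "motion": [
    [0,0,0,0,0,0,0.03],
    [0,0,0,0,0,0,0.04],
    [0,0,0,0,0,0,0.06],
    [0,0,0,0,0,0,0.08],
    [0,0,0,0,0,0,0.0854],
    [0,0,0,0,0,0,0.0854],
    [0,0,0,0,0,-0.03,0.0854],
    [0,0,0,0,0,-0.07,0.0854]
  ]
}}

```text
clock: 23.3
eef_pos: [484.8, 115.9, 172.9]
tcp_rot: [-3.14, 0.001, 1.252]
contact_force: [0.6, -0.1, 0.2]
opening: 0.999
grasp_force: 0.0
```

{"name": "move_arm", "arguments": {
  "motion": [
    [0,0,0,0,0,-0.03,0.0854],
    [0,0,0,0,0,-0.04,0.0854],
    [0,0,0,0,0,-0.04,0.0854]
  ]
}}

```text
clock: 23.68
eef_pos: [485.7, 116.1, 212.8]
tcp_rot: [3.141, -0.0, 1.252]
contact_force: [-0.5, -0.7, -0.2]
opening: 0.997
grasp_force: 0.0
```

```bash
python3 - <<'E'
from h import *
s=st(); a,P=cloud('wrist'); save('w8',a)
d=np.hypot(P[...,0]-486,P[...,1]-116)
for n,z0,z1,r in(('foot',50,68,90),('ring',80,94,30),('flange',94.1,100,20),('cup',125,145,20)):
    A=P[(d<r)&(P[...,2]>z0)&(P[...,2]<z1)]
    print(n,len(A),np.median(A[:,2]).round(2),cv2.minEnclosingCircle(A[:,:2].astype(np.float32)))
E
```

```text
{'clock': 23.675, 'qpos': [0.2316, 0.1774, 1.9166, 0.0, 1.047, 0.5504], 'eef_pos': [485.7236, 116.1149, 212.8103], 'tcp_rot': [3.1411, -0.0003, 1.252], 'contact_force': [-0.5191, -0.655, -0.1721], 'wrist_torque': [0.0217, 0.0572, -0.0073], 'opening': 0.9968, 'grasp_force': 0.0}
foot 15330 59.36 ((486.8584899902344, 112.77665710449219), 89.1043472290039)
ring 1406 89.24 ((485.6945495605469, 115.46390533447266), 26.976621627807617)
flange 190 95.47 ((485.5884704589844, 116.06519317626953), 16.656015396118164)
cup 1400 135.63 ((485.73663330078125, 115.52522277832031), 15.04796314239502)
```

View pics/w8.png

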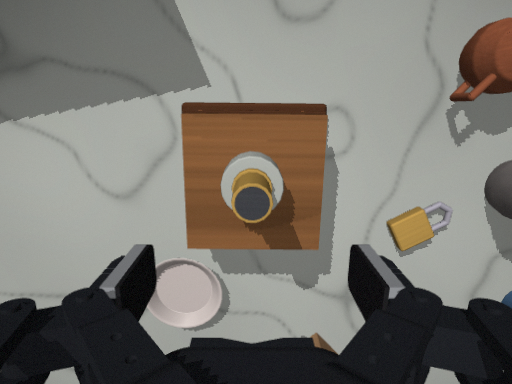

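The spindle stands upright at (252,195). Its cup top is 76 mm above the foot, which is home, and it is concentric with the rings.

```bash
python3 -c "
from rig import order; print(order.sign_off())"
```

```text
the job is handed in; nothing more can be done
None
```

The candlestick is assembled and handed in: the spindle is upright in the socket and released, its flange down on the three lined-up rings. The peak wrist reading while pressing it home was about 10 N, and the sign-off gave no verdict back.

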